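# Latch the gate of the bench locker

## Robot

A 6-joint arm with a two-finger parallel gripper is mounted at the origin on a cart in front of the work surface, level with it; the furniture and walls round the work are solid. World frame = base frame: x ahead of the robot, y to its left, z up, the work surface at z = 0. Lengths are in m, angles in degrees, forces in N, time in s.
With the tool pointing down it reaches from about 0.325 to 0.925 m from the base axis. Payload 3.1 kg.
Tool frame: the origin (TCP) lies midway between the tips of the shut fingers; the grasp point (between the pads) lies grip_point_offset behind it (grip_point_offset is the distance from the TCP to the grasp point, in m); z points along the fingers, y is the line along which they close (so a half turn about z gives the same grasp; the last joint's range is limited). The gripper opens to 85 mm and grips with 20 to 120 N. Pads are 22 mm wide; open, the fingers measure 114 mm over their backs; the gripper's body (76 mm by 85 mm) begins 54 mm behind the grasp point. The pads swing forward as they close: fully open they stand 13 mm farther back than shut.
Start: joints at [67.426, 12.427, 92.441, -0, 75.132, -6.429], TCP at [0.174, 0.6, 0.231] pointing down, gripper open.
Joint ranges: [-157.48, 157.48], [-44.54, 120.13], [17.64, 146.25], [-64.5, 244.5], [7.68, 150.69], [-147.95, 147.95]. Speed limits (degrees/s): [159.86, 159.86, 180, 180, 180, 180].

## Interface

Orientations are given as [roll, pitch, yaw] about the fixed x, y, z axes, in that order (R = Rz(yaw) Ry(pitch) Rx(roll)).
In Python, from rig import get_state, capture, camera_model, finish_job, grip_point_offset gives the robot as it stands.
- The arm moves only by the tool arm_command, never from a script. Its argument "steps" is a list of rows, each an object with "xyz": the shift along the tool's x, y, z in mm, a list of three; "dr": the turn, a rotation vector about the tool's x, y, z in rad, a list of three; "gripper": the closure, from 0 (fully open) to 1 (shut). In form: [{"xyz": [tx, ty, tz], "dr": [wx, wy, wz], "gripper": gripper}, ...]. A call has 1 to 8 rows; each row is the pose to reach, as a shift and turn from the pose commanded when the call began, along the tool's axes at that moment; what a row does not reach only later rows make up. A row lasts 1/10 s, in which the tool goes at most 50 mm and 8.59 degrees, less where a joint would pass 70% of its speed; a pose out of reach is approached as far as the arm can. A call with a gripper value outside its range is refused whole. The fingers move at their own pace and stop on an object; "force" is the grip in N (left out, the last holds). Time passes only in rows, so rows that repeat a pose let the fingers close. It gives the time, the measured TCP pose, the force, the opening and the grip force at its end, in the units of the state.
- get_state(): the state, without advancing time (a new reading comes with each control period).
- capture(name): name is "side" or "top"; returns (picture, depth): 480x640x3 uint8, red, green, blue; 480x640 float32, m along the optical axis (not along the pixel's ray), 0 where there is no reading.
- camera_model(name): a dict with "intrinsics" (3x3 intrinsics, pixels), "eye" and "attitude" of the camera in the world. Camera axes: x right, y up, looking along -z (the intrinsics and any distortion apply to the point x, -y, -z); pixel columns grow to the right and rows downward; lengths in m; the calibration is good to about 2 mm. A picture is of the moment at which its call begins. camera_model takes no time and is no camera call.
- finish_job(): hands the job in; it is judged then, once.
The state is a dict: "clock": time; "joint_positions": joint angles; "joint_velocities": joint speeds; "effort": joint torques, N m; "ee_pos": TCP position; "eef_rot": TCP orientation; "force": force on the tool from outside, world axes, zero at the start; "torque": the same for the moment, N m; "width": finger opening in m; "finger_force": force on a finger pad.
Only numpy, scipy, OpenCV 4.12 (cv2) and the standard library are available. Lean on these libraries where they do the work, as an engineer would, in place of code of your own. Each camera call takes 0.05 s, during which the arm holds its last target. There are 200 camera calls.

## Task

The gate of the little green locker stands ajar. Take the red ball knob of its latch bar, lift the bar over the keeper's horn while you swing the gate fully shut, and let the bar drop home into the keeper's notch, so that the gate is held shut. Leave the other things on the bench where they are.

Things in the scene. Friction and masses are not known exactly. Their poses are not given: they have to be found in the camera images.
- locker: Green steel locker fixed to the bench, 90 deep, 200 wide, 238 mm high; origin under its centre, x front to back, y left, z up. Front face at x = -45 mm. Its roof (216 mm wide) overhangs the front to x = -112 mm, underside at z = 230 mm: above the knob of the shut gate there is no room for an upright gripper, so come in tilted 30 to 40 degrees from the front.
- gate (a joint): Swing angle of the barred steel gate (rad): 0 shut, grows as its free right (-y) edge swings out to the front (clockwise from above), at most 1.2; starts at 0.3 to 0.55. Vertical hinge at the gate's left edge. 147 mm wide, 34 to 200 mm above the bench; stays where it is left (light friction).
- latch (a joint): Lift angle of the latch bar on the gate (rad): 0 level, where its weight (0.18 to 0.36 kg) holds it; grows as its free right end is lifted, at most 0.45. More than 0.13 clears the keeper's horn. Dark steel bar, 10 mm thick, 20 mm high, in front of the gate, reaching from its pivot 149 mm to the right, 24 mm past the gate.
- knob (a point): Centre of the red ball knob (26 mm diameter) to grip, on a 10 mm stem 45 mm in front of the bar's middle plane and 103 mm from the pivot towards the bar's free end; 100 mm above the bench when the bar is level. The point turns with gate and bar: x points from the knob along the stem to the gate, y along the bar to the pivot.
- latch_pivot (a point): Pivot of the latch bar, in the bar's middle plane, 100 mm above the bench, carried by the gate: 16 mm in front of and 22 mm to the right of the gate's hinge axis, measured square to and along the gate. Its axes turn with the gate.
- gate_hinge (a point): Point on the gate's vertical hinge axis, 100 mm above the bench, fixed to the locker (41 mm in front of its centre, 75 mm to the left); axes as the locker's. With the gate shut and the bar level the knob lies at x = -61, y = -125, z = 0 mm from here.
- notch (a point): Middle of the keeper's notch (open above) on the locker's right front post, 90 mm above the bench, the height of the level bar's underside. In front of it stands the keeper's horn, 8 mm thick, 18 mm wide, its top 18 mm above the level bar's underside: a bar not lifted runs against it and keeps the gate about 0.15 rad ajar. In the notch the bar has 5 mm of play to the horn.
- the_oil_can: Green oil can with a brass spout, 68x85x176 mm, standing, origin under its middle. Bystander.
- the_scriber_tin: Yellow tin of scribers, 69 mm across, 128 mm high, standing, origin under its middle. Bystander.
- the_chisel: Blue cold chisel, 20x160x17 mm, lying, origin under its middle. Bystander.
- the_punch: Steel punch, 13x112x13 mm, lying, origin under its middle. Bystander.
- the_nut: Dark hexagon nut, 24x27x19 mm, lying flat, origin under its middle. Bystander.
- the_bolt: Rusty bolt, 24x27x65 mm, standing on its head, origin under its middle. Bystander.

How it is judged:
By the outcome, as a careful person would: the job done as asked, in the order asked, and still so for the second after the job is handed in, with the robot touching nothing.
It also fails if it takes over 35 s, if anything falls off the work surface, if the arm or the gripper's body presses on something with over 40 N, if the wrist force passes 120 N, or if a joint passes its speed limit or range.

## Working session

There is one attempt and no reset: what is moved stays moved. The work goes in short steps, Python scripts to look and compute and a tool call to move; the robot and the scene stay as the last step left them, time stands still between calls to the robot, and variables do not carry over. Pictures are saved under pics/ and viewed, at most 10 in all, crops included, and the job is handed in when it is done.

Besides the shell and the picture viewer there is one more tool, called as name(argument=value, ...) on one line, values as JSON. arm_command: Moves the arm, as the interface text tells. Its arguments: {"type":"object","properties":{"steps":{"type":"array","items":{"type":"object","properties":{"xyz":{"type":"array","items":{"type":"number"}},"dr":{"type":"array","items":{"type":"number"}},"gripper":{"type":"number"}}}},"force":{"type":"number"}},"required":["steps"]}

```bash
mkdir -p pics; ls
python3 - <<'E'
from rig import *
import rig,cv2,numpy as np
print(get_state()); print(grip_point_offset)
for n in("side","top"):
    p,d=capture(n); cv2.imwrite(f"pics/{n}0.png",p[:,:,::-1]); np.save(f"pics/{n}0.npy",d); print(n,camera_model(n))
E
```

```text
pics
{'clock': 0.0, 'joint_positions': array([ 6.74260220e+01,  1.24773052e+01,  9.25279386e+01,  1.02155793e-03,
        7.51319092e+01, -6.43014470e+00]), 'joint_velocities': array([ 0.01161319,  0.03223363, -0.01909571, -0.11505561, -0.02675153,
        0.09606779]), 'effort': array([-1.11516976e-03, -3.96832860e+01, -3.03857732e+01, -1.01376145e-04,
        9.53754323e-03, -7.32112909e-06]), 'ee_pos': array([0.17345878, 0.59960621, 0.22996726]), 'eef_rot': array([-1.79863820e+02, -1.63405060e-02,  1.63855884e+02]), 'force': array([ 0.13076716,  0.18542864, -0.77652751]), 'torque': array([ 0.02935791, -0.02721813,  0.03221934]), 'finger_force': 0.0, 'width': 0.0856289741322712}
0.0187
side {'intrinsics': array([[461.8559262 ,   0.        , 316.28159081],
       [  0.        , 461.8559262 , 242.49897466],
       [  0.        ,   0.        ,   1.        ]]), 'eye': array([ 0.24346336, -0.69622437,  0.44503261]), 'attitude': array([ 64.69803405,   1.52488492, -22.89273559])}
top {'intrinsics': array([[623.86126587,   0.        , 316.75332341],
       [  0.        , 623.86126587, 232.5913642 ],
       [  0.        ,   0.        ,   1.        ]]), 'eye': array([0.38400756, 0.03669534, 1.32499822]), 'attitude': array([  6.36330224,  -0.5584206 , -88.91633211])}
```

View pics/side0.png

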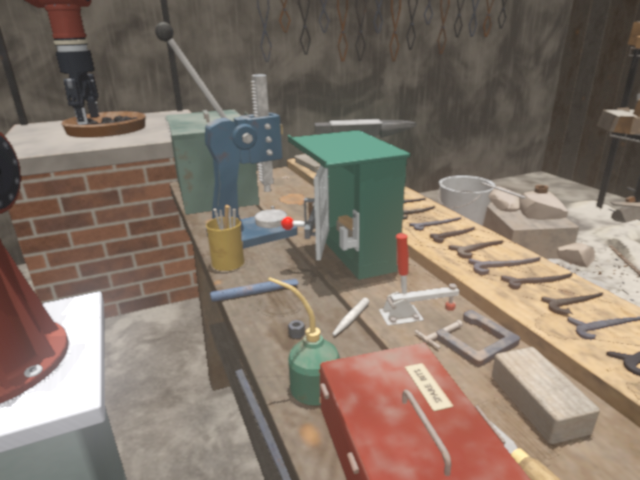

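View pics/top0.png

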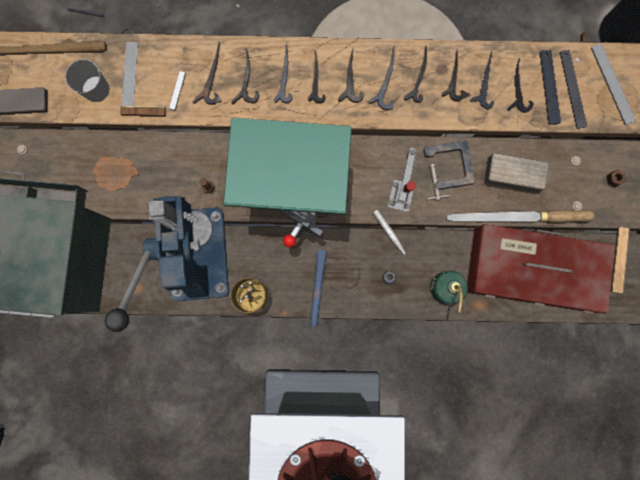

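The side view shows the red knob at (288,223), the gate ajar and the locker roof. The top view shows the knob at (290,241), and the roof corners at about (232,119), (351,124), (347,213) and (225,205). The scriber tin is at (250,295) and the chisel at (318,288).

```bash
cat > h.py <<'E'
from rig import *
import numpy as np, cv2
from scipy.spatial.transform import Rotation as R
def rot(a): return R.from_euler('xyz',a,degrees=True)
def cloud(n,d):
    m=camera_model(n);K=m['intrinsics'];v,u=np.mgrid[:480,:640]
    P=np.stack([(u-K[0,2])/K[0,0]*d,-(v-K[1,2])/K[1,1]*d,-d],-1)
    return P@rot(m['attitude']).as_matrix().T+m['eye']
def red(p,box):
    h=cv2.cvtColor(p,cv2.COLOR_RGB2HSV);m=(((h[...,0]<8)|(h[...,0]>172))&(h[...,1]>150)&(h[...,2]>90))
    k=np.zeros_like(m);u0,v0,u1,v1=box;k[v0:v1,u0:u1]=1;return m&k
def ball(n,p,d,box):
    m=red(p,box)&(d>0);Q=cloud(n,d)[m];e=camera_model(n)['eye']
    from scipy.optimize import least_squares
    c0=np.median(Q,0);c0=c0+(c0-e)/np.linalg.norm(c0-e)*.01
    r=least_squares(lambda c:np.linalg.norm(Q-c,axis=1)-.013,c0,loss='soft_l1',f_scale=.002)
    return r.x,m.sum()
E
python3 - <<'E'
from h import *
np.set_printoptions(precision=4,suppress=True)
for n,b in(("side",(275,210,296,236)),("top",(275,228,305,254))):
    p=cv2.imread(f"pics/{n}0.png")[:,:,::-1].copy();d=np.load(f"pics/{n}0.npy");print(n,ball(n,p,d,b))
    C=cloud(n,d)
    if n=="top":
        m=(abs(C[...,2]-.238)<.012)&(C[...,1]>-.1)
        u,v=np.meshgrid(range(640),range(480)); m&=(u>215)&(u<360)&(v>105)&(v<220)
        Q=C[m];rect=cv2.minAreaRect((Q[:,:2]*1000).astype(np.float32));print(rect,cv2.boxPoints(rect),np.median(Q[:,2]))
        m=(C[...,2]>.02)&(u>225)&(u<275)&(v>270)&(v<320);print('tin',C[m].min(0),C[m].max(0))
        print('bench',C[270,340],C[345-60,318])
        m=(C[...,2]>.03)&(u>85)&(u<235)&(v>185)&(v<330);print('press',C[m].min(0),C[m].max(0))
        m=(C[...,2]>.025)&(u>265)&(u<345)&(v>213)&(v<262);Q=C[m];print(len(Q));print(Q[::12])
E
```

```text
side (array([0.5028, 0.0834, 0.1004]), np.int64(96))
top (array([0.5043, 0.0821, 0.0995]), np.int64(128))
((625.45654296875, 83.07808685302734), (216.31387329101562, 161.61932373046875), 86.83055114746094) [[538.7906 -20.4455]
 [700.1627 -29.3813]
 [712.1225 186.6017]
 [550.7504 195.5375]] 0.23795701463609098
tin [0.3623 0.0367 0.02  ] [0.439  0.2143 1.325 ]
bench [ 0.4531 -0.0243 -0.0006] [0.42   0.022  0.0148]
press [0.3417 0.0367 0.03  ] [0.6207 0.4816 1.325 ]
595
[[0.5582 0.0935 0.0883]
 [0.5641 0.0705 0.0501]
 [0.5487 0.0449 0.1622]
 [0.5531 0.0845 0.1119]
 [0.5607 0.062  0.0612]
 [0.5441 0.0374 0.183 ]
 [0.5516 0.0708 0.1106]
 [0.5454 0.0468 0.1588]
 [0.55   0.0767 0.1067]
 [0.558  0.0538 0.0516]
 [0.384  0.0367 1.325 ]
 [0.5561 0.0579 0.0496]
 [0.5443 0.0335 0.1406]
 [0.5458 0.0588 0.1108]
 [0.5421 0.0353 0.142 ]
 [0.544  0.0549 0.11  ]
 [0.549  0.0312 0.0761]
 [0.5359 0.0466 0.1587]
 [0.5405 0.0588 0.1065]
 [0.5431 0.0352 0.0895]
 [0.5321 0.0484 0.1584]
 [0.536  0.0606 0.1104]
 [0.544  0.0371 0.0503]
 [0.5286 0.0502 0.1553]
 [0.5321 0.0645 0.109 ]
 [0.5321 0.0389 0.113 ]
 [0.5286 0.0525 0.1238]
 [0.5307 0.0291 0.11  ]
 [0.5282 0.0447 0.1122]
 [0.5268 0.0704 0.1026]
 [0.5262 0.0388 0.113 ]
 [0.5249 0.0684 0.1021]
 [0.5244 0.0271 0.1136]
 [0.5226 0.0348 0.1106]
 [0.5204 0.0721 0.1062]
 [0.5209 0.0191 0.1114]
 [0.5194 0.021  0.1063]
 [0.5171 0.0249 0.1088]
 [0.5156 0.0703 0.0963]
 [0.5126 0.0739 0.1049]
 [0.5101 0.0737 0.1104]
 [0.5085 0.0738 0.1065]
 [0.5066 0.0738 0.1059]
 [0.5042 0.0756 0.1093]
 [0.5021 0.0794 0.1099]
 [0.4998 0.0832 0.1131]
 [0.4978 0.0851 0.113 ]
 [0.4968 0.0835 0.1029]
 [0.4945 0.0793 0.1079]
 [0.384  0.0367 1.325 ]]
```

Run:
```python
import cv2
a=cv2.imread("pics/side0.png")[150:300,250:420];b=cv2.imread("pics/top0.png")[180:330,210:380]
cv2.imwrite("pics/c0.png",cv2.hconcat([cv2.resize(x,(400,353),interpolation=2) for x in(a,b)]))
```

```text
(no output)
```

View pics/c0.png

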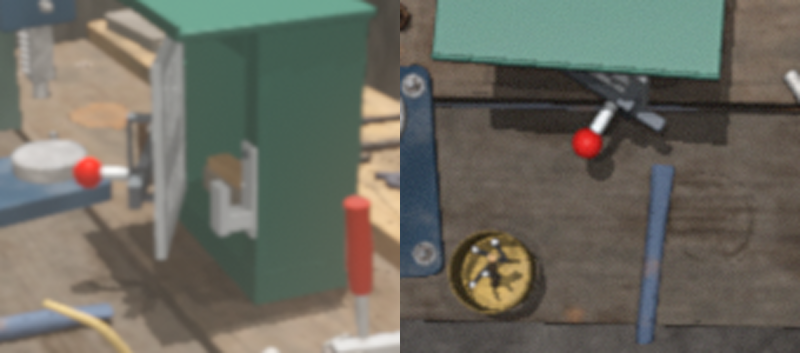

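```bash
cat >> h.py <<'E'
LY=np.radians(-3.17);H=np.array([.6199,.1586,.1]);KNOB=np.array([.5035,.0828,.100])
def knob(g,l):
    "knob pose for gate angle g, lift l"
    G=R.from_euler('z',LY-g); r=R.from_euler('x',-l)  # lift: free end (-y) goes up
    p=np.array([-.016,-.022,0])+r.apply([-.045,-.103,0])
    return H+G.apply(p),G*r
def tool(tilt,psi):
    t,s=np.radians([tilt,psi]);z=np.array([np.sin(t)*np.cos(s),np.sin(t)*np.sin(s),-np.cos(t)]);y=np.array([-np.sin(s),np.cos(s),0])
    return R.from_matrix(np.stack([np.cross(y,z),y,z],1))
def row(tcp,rt,st=None):
    st=st or get_state();c=rot(st['eef_rot'])
    print([round(float(v),1) for v in c.inv().apply(np.array(tcp)-st['ee_pos'])*1000],[round(float(v),3) for v in (c.inv()*rt).as_rotvec()])
E
python3 - <<'E'
from h import *
np.set_printoptions(precision=4,suppress=True)
print(knob(.484,0)[0],knob(0,0)[0],knob(0,.22)[0])
d=np.load("pics/top0.npy");C=cloud("top",d);x,y,z=np.moveaxis(C,-1,0)
ok=(d>0)&(z<.9)
for y0 in np.arange(.1,.6,.05):
    s=''
    for x0 in np.arange(.2,.7,.05):
        m=ok&(x>=x0)&(x<x0+.05)&(y>=y0)&(y<y0+.05);s+=' %6.3f'%(z[m].max() if m.any() else -1)
    print('%.2f'%y0,s)
m=ok&(z>.06)&(abs(y-.16)<.08)&(x<.46)&(x>.3);print('tin',C[m].min(0),C[m].max(0))
st=get_state()
T=tool(36,-24)
row([.16,.33,.33],rot(st['eef_rot']),st)
row([.33,.14,.33],tool(20,-5),st)
g=KNOB-T.apply([0,0,.08-.0187]);row(g,T,st);print(g)
E
```

```text
[0.5034 0.0827 0.1   ] [0.5521 0.0372 0.1   ] [0.5522 0.0396 0.1225]
0.10  -0.731 -0.728 -0.729  0.096  0.095  0.007  0.250  0.248  0.244  0.245
0.15  -0.734 -0.732 -0.733  0.126  0.130  0.007  0.245  0.247  0.244  0.244
0.20  -0.728 -0.729 -0.729  0.065  0.263  0.262  0.256  0.048  0.010  0.007
0.25  -0.732 -0.729  0.452  0.455  0.278  0.277  0.357  0.276  0.070  0.008
0.30  -0.730 -0.730  0.456  0.459  0.370  0.283  0.274  0.275  0.007  0.009
0.35  -0.733 -0.731 -0.727  0.006  0.009  0.007  0.008  0.009  0.007  0.009
0.40  -0.729 -0.727 -0.731  0.007  0.006  0.007  0.007  0.007  0.008  0.008
0.45  -0.731 -0.729  0.210  0.215  0.216  0.215  0.217  0.215  0.009  0.008
0.50  -0.732 -0.730 -0.729  0.216  0.217  0.218  0.216  0.215  0.007  0.007
0.55  -0.730 -0.729 -0.728  0.215  0.216  0.215  0.216  0.215  0.167  0.008
tin [0.3623 0.128  0.0602] [0.4292 0.1961 0.1303]
[-62.0, -263.0, -99.4] [0.0, 0.0, 0.0]
[-278.1, -398.2, -99.1] [-0.036, -0.348, -0.192]
[-425.1, -399.6, 81.2] [0.041, -0.627, 0.133]
[0.4706 0.0975 0.1496]
```

Run:
```python
from h import *
st=get_state();q=rot(st['eef_rot'])
row([.16,.42,.52],q,st)
row([.32,.16,.52],q,st)
```

```text
[-36.9, -177.0, -289.5] [0.0, 0.0, 0.0]
[-262.9, -382.2, -289.2] [0.0, 0.0, 0.0]
```

arm_command(steps=[{"xyz": [-5, -20, -45], "dr": [0, 0, 0], "gripper": 0}, {"xyz": [-10, -40, -85], "dr": [0, 0, 0], "gripper": 0}, {"xyz": [-15, -65, -125], "dr": [0, 0, 0], "gripper": 0}, {"xyz": [-20, -90, -165], "dr": [0, 0, 0], "gripper": 0}, {"xyz": [-25, -115, -205], "dr": [0, 0, 0], "gripper": 0}, {"xyz": [-30, -140, -245], "dr": [0, 0, 0], "gripper": 0}, {"xyz": [-37, -177, -290], "dr": [0, 0, 0], "gripper": 0}, {"xyz": [-37, -177, -290], "dr": [0, 0, 0], "gripper": 0}])

```text
clock: 0.9
ee_pos: [0.1601, 0.4186, 0.5282]
eef_rot: [179.4, 0.2, 163.8]
force: [0.4, 0.4, 0.3]
width: 0.0856
finger_force: 0.0
```

arm_command(steps=[{"xyz": [-28, -26, 0], "dr": [0, 0, 0], "gripper": 0}, {"xyz": [-56, -52, 0], "dr": [0, 0, 0], "gripper": 0}, {"xyz": [-85, -77, 0], "dr": [0, 0, 0], "gripper": 0}, {"xyz": [-113, -103, 0], "dr": [0, 0, 0], "gripper": 0}, {"xyz": [-141, -128, 0], "dr": [0, 0, 0], "gripper": 0}, {"xyz": [-170, -154, 0], "dr": [0, 0, 0], "gripper": 0}, {"xyz": [-226, -205, 0], "dr": [0, 0, 0], "gripper": 0}, {"xyz": [-226, -205, 0], "dr": [0, 0, 0], "gripper": 0}])

```text
clock: 1.7
ee_pos: [0.3213, 0.1579, 0.5199]
eef_rot: [-179.9, -0.1, 163.7]
force: [0.2, 0.1, 0.8]
width: 0.0854
finger_force: 0.0
```

Run:
```python
from h import *
st=get_state();print(st['ee_pos'],st['joint_positions'])
T=tool(36,-24)
row([.42,.10,.30],T,st)
g=KNOB-T.apply([0,0,.08-.0187]);row(g,T,st)
```

```text
[0.32128724 0.157859   0.51992886] [ 1.49391393e+01 -2.56060760e+01  9.69563575e+01 -6.00408023e-02
  1.08744038e+02 -5.87589055e+01]
[-111.2, -27.4, 219.9] [0.04, -0.628, 0.13]
[-160.6, -15.4, 370.2] [0.04, -0.628, 0.13]
```

arm_command(steps=[{"xyz": [-20, -5, 35], "dr": [0.007, -0.105, 0.022], "gripper": 0.2}, {"xyz": [-40, -10, 75], "dr": [0.014, -0.21, 0.044], "gripper": 0.2}, {"xyz": [-60, -15, 110], "dr": [0.02, -0.315, 0.065], "gripper": 0.2}, {"xyz": [-75, -20, 150], "dr": [0.027, -0.42, 0.087], "gripper": 0.2}, {"xyz": [-95, -25, 190], "dr": [0.034, -0.525, 0.109], "gripper": 0.2}, {"xyz": [-111, -27, 220], "dr": [0.04, -0.628, 0.13], "gripper": 0.2}, {"xyz": [-111, -27, 220], "dr": [0.04, -0.628, 0.13], "gripper": 0.2}, {"xyz": [-111, -27, 220], "dr": [0.04, -0.628, 0.13], "gripper": 0.2}])

```text
clock: 2.5
ee_pos: [0.4185, 0.1036, 0.3]
eef_rot: [-180.0, 35.8, 156.3]
force: [0.6, -0.0, 1.4]
width: 0.0682
finger_force: 0.0
```

Run:
```python
from h import *
st=get_state();print(st['ee_pos'],st['joint_positions'],st['width'])
T=tool(36,-24)
row(KNOB-T.apply([0,0,.08-.0187]),T,st)
row(KNOB-T.apply([0,0,-.0187-.002]),T,st)
```

```text
[0.41849882 0.10357494 0.30003676] [ 21.4333957  -32.43855193 129.67075258 -28.91487876  59.23956469
 -35.03698211] 0.06818049941764898
[47.5, 15.4, 151.3] [0.002, -0.003, 0.004]
[47.2, 15.2, 233.3] [0.002, -0.003, 0.004]
```

arm_command(steps=[{"xyz": [12, 4, 38], "dr": [0, 0, 0], "gripper": 0.2}, {"xyz": [24, 8, 76], "dr": [0, 0, 0], "gripper": 0.2}, {"xyz": [36, 12, 114], "dr": [0, 0, 0], "gripper": 0.2}, {"xyz": [47, 15, 150], "dr": [0, 0, 0], "gripper": 0.2}, {"xyz": [47, 15, 150], "dr": [0, 0, 0], "gripper": 0.2}, {"xyz": [47, 15, 150], "dr": [0, 0, 0], "gripper": 0.2}])

```text
clock: 3.1
ee_pos: [0.4746, 0.0978, 0.1557]
eef_rot: [179.7, 36.2, 156.0]
force: [0.4, -0.6, 1.1]
width: 0.0683
finger_force: 0.0
```

Run:
```python
from h import *
st=get_state();print(st['ee_pos'],st['eef_rot'],st['joint_positions'],st['width'])
T=tool(36,-24)
row(KNOB-T.apply([0,0,-.0187-.002]),T,st)
p,d=capture("side");cv2.imwrite("pics/s1.png",cv2.resize(p[130:280,190:390],(800,600))[:,:,::-1])
```

```text
[0.47459011 0.09775333 0.15572567] [179.69716731  36.20027349 155.96945936] [ 17.25973155 -13.18843327 133.62643905 -39.42815235  37.4000701
 -21.59660991] 0.06829768919272879
[6.8, -2.3, 84.8] [0.005, 0.003, -0.0]
```

View pics/s1.png

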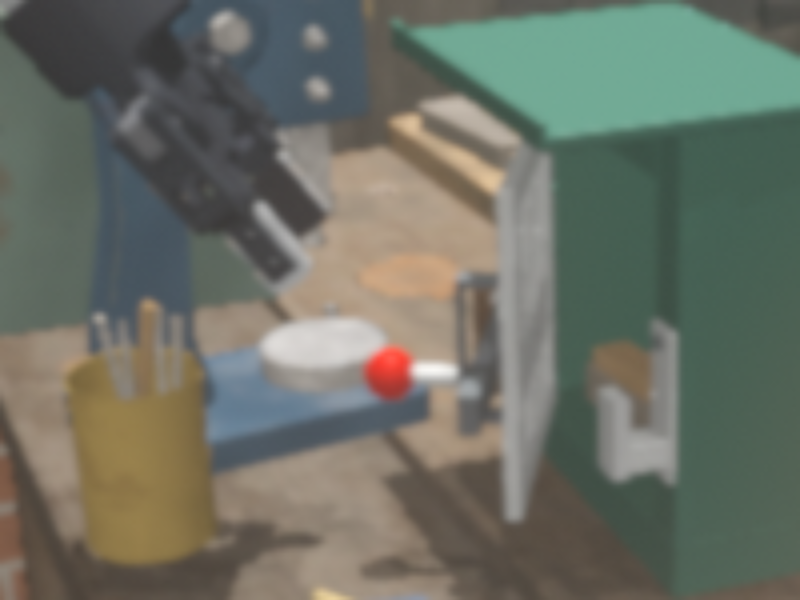

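The open gripper is lined up above and in front of the red knob (at (388,372) in the crop), and it is clear of the tin and the roof.

arm_command(steps=[{"xyz": [6, -2, 20], "dr": [0.005, 0.003, 0], "gripper": 0.2}, {"xyz": [6, -2, 40], "dr": [0.005, 0.003, 0], "gripper": 0.2}, {"xyz": [6, -2, 60], "dr": [0.005, 0.003, 0], "gripper": 0.2}, {"xyz": [6, -2, 75], "dr": [0.005, 0.003, 0], "gripper": 0.2}, {"xyz": [6, -2, 83], "dr": [0.005, 0.003, 0], "gripper": 0.2}, {"xyz": [6, -2, 83], "dr": [0.005, 0.003, 0], "gripper": 0.2}, {"xyz": [6, -2, 83], "dr": [0.005, 0.003, 0], "gripper": 0.2}])

```text
clock: 3.85
ee_pos: [0.5124, 0.0782, 0.084]
eef_rot: [180.0, 36.0, 156.0]
force: [0.3, -0.7, 0.1]
width: 0.0688
finger_force: 0.0
```

Run:
```python
from h import *
st=get_state();print(st['ee_pos'],st['eef_rot'],st['joint_positions'],st['width'])
T=tool(36,-24)
row(KNOB-T.apply([0,0,-.0187-.002]),T,st)
```

```text
[0.51238053 0.0782422  0.08399308] [179.99066005  36.03487303 156.02041116] [ 1.27989620e+01 -4.91947409e-03  1.31984513e+02 -5.09208509e+01
  2.69721144e+01 -1.11889425e+01] 0.0687815174293823
[-1.3, 0.6, 1.9] [0.0, 0.001, 0.0]
```

arm_command(steps=[{"xyz": [-1, 0.5, 2], "dr": [0, 0, 0], "gripper": 0.6}, {"xyz": [-1, 0.5, 2], "dr": [0, 0, 0], "gripper": 1}, {"xyz": [-1, 0.5, 2], "dr": [0, 0, 0], "gripper": 1}, {"xyz": [-1, 0.5, 2], "dr": [0, 0, 0], "gripper": 1}, {"xyz": [-1, 0.5, 2], "dr": [0, 0, 0], "gripper": 1}, {"xyz": [-1, 0.5, 2], "dr": [0, 0, 0], "gripper": 1}], force=45)

```text
clock: 4.45
ee_pos: [0.514, 0.0783, 0.0816]
eef_rot: [-180.0, 36.0, 156.1]
force: [0.8, 2.3, 3.6]
width: 0.0239
finger_force: 44.0
```

```bash
cat >> h.py <<'E'
def plan(path,g0=.484,l0=0.,st=None):
    "rows keeping the present grasp: tool fixed relative to knob frame at (g0,l0)"
    st=st or get_state();c=rot(st['eef_rot']);p0,q0=knob(g0,l0)
    for g,l in path:
        p,q=knob(g,l);D=q*q0.inv();tcp=p+D.apply(st['ee_pos']-p0);print(round(g,2),round(l,2),end=' ');row(tcp,D*c,st)
E
python3 - <<'E'
from h import *
st=get_state();print(st['ee_pos'],st['eef_rot'],st['force'],st['width'],st['finger_force'])
plan([(.484,l) for l in(.06,.12,.18,.24)]+[(g,.24) for g in(.44,.4,.36,.32)],st=st)
E
```

```text
[0.51402903 0.07828006 0.08161607] [-179.99927153   35.95640867  156.12474672] [0.78690814 2.25637189 3.55176097] 0.023913426743237917 43.9603990316391
0.48 0.06 [-3.5, -0.9, -5.0] [0.048, 0.007, -0.035]
0.48 0.12 [-7.1, -1.5, -10.0] [0.096, 0.015, -0.07]
0.48 0.18 [-10.7, -1.6, -15.0] [0.145, 0.022, -0.105]
0.48 0.24 [-14.3, -1.5, -20.0] [0.193, 0.029, -0.14]
0.44 0.24 [-18.5, -4.2, -16.9] [0.168, 0.024, -0.176]
0.4 0.24 [-22.5, -6.5, -14.1] [0.145, 0.019, -0.208]
0.36 0.24 [-26.5, -8.5, -11.2] [0.122, 0.015, -0.241]
0.32 0.24 [-30.6, -10.4, -8.2] [0.098, 0.01, -0.273]
```

arm_command(steps=[{"xyz": [-3.5, -0.9, -5], "dr": [0.048, 0.007, -0.035], "gripper": 1}, {"xyz": [-7.1, -1.5, -10], "dr": [0.096, 0.015, -0.07], "gripper": 1}, {"xyz": [-10.7, -1.6, -15], "dr": [0.145, 0.022, -0.105], "gripper": 1}, {"xyz": [-14.3, -1.5, -20], "dr": [0.193, 0.029, -0.14], "gripper": 1}, {"xyz": [-14.3, -1.5, -20], "dr": [0.193, 0.029, -0.14], "gripper": 1}, {"xyz": [-14.3, -1.5, -20], "dr": [0.193, 0.029, -0.14], "gripper": 1}])

```text
clock: 5.05
ee_pos: [0.5129, 0.0771, 0.1051]
eef_rot: [-163.7, 33.1, 165.4]
force: [3.1, 3.7, -1.6]
width: 0.0232
finger_force: 45.1
```

Run:
```python
from h import *
st=get_state();print(st['ee_pos'],st['eef_rot'],st['joint_positions'],st['force'],st['torque'],st['width'],st['finger_force'])
plan([(g,.24) for g in(.44,.4,.36,.32,.28,.24,.20,.16)],.484,.24,st=st)
p,d=capture("side");cv2.imwrite("pics/s2.png",cv2.resize(p[130:280,210:410],(800,600))[:,:,::-1])
```

```text
[0.51287174 0.07709701 0.10510407] [-163.716155     33.10982132  165.39129044] [ 18.37892472   3.55883256 125.35497    -49.46549165  43.24180685
 -17.28509718] [ 3.07371569  3.67268867 -1.57087358] [ 0.85205619 -0.2563405   0.56310484] 0.023165543136019734 45.073667764663696
0.44 0.24 [-4.0, -2.7, 3.5] [-0.024, -0.01, -0.035]
0.4 0.24 [-7.7, -4.9, 6.7] [-0.046, -0.02, -0.068]
0.36 0.24 [-11.5, -7.0, 9.9] [-0.068, -0.029, -0.1]
0.32 0.24 [-15.4, -8.8, 13.0] [-0.09, -0.039, -0.132]
0.28 0.24 [-19.4, -10.5, 16.2] [-0.111, -0.048, -0.164]
0.24 0.24 [-23.5, -11.9, 19.4] [-0.133, -0.057, -0.196]
0.2 0.24 [-27.6, -13.2, 22.6] [-0.155, -0.067, -0.228]
0.16 0.24 [-31.8, -14.3, 25.8] [-0.177, -0.076, -0.261]
```

View pics/s2.png

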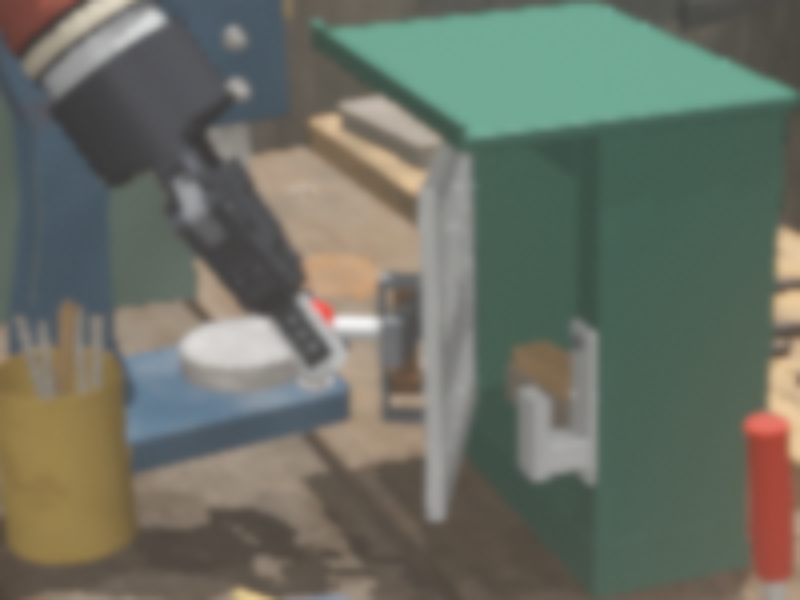

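The knob is held between the pads at about (322,312) in the crop and the bar is lifted. Next I swing the gate.

arm_command(steps=[{"xyz": [-4, -2.7, 3.5], "dr": [-0.024, -0.01, -0.035], "gripper": 1}, {"xyz": [-7.7, -4.9, 6.7], "dr": [-0.046, -0.02, -0.068], "gripper": 1}, {"xyz": [-11.5, -7, 9.9], "dr": [-0.068, -0.029, -0.1], "gripper": 1}, {"xyz": [-15.4, -8.8, 13], "dr": [-0.09, -0.039, -0.132], "gripper": 1}, {"xyz": [-19.4, -10.5, 16.2], "dr": [-0.111, -0.048, -0.164], "gripper": 1}, {"xyz": [-23.5, -11.9, 19.4], "dr": [-0.133, -0.057, -0.196], "gripper": 1}, {"xyz": [-27.6, -13.2, 22.6], "dr": [-0.155, -0.067, -0.228], "gripper": 1}, {"xyz": [-27.6, -13.2, 22.6], "dr": [-0.155, -0.067, -0.228], "gripper": 1}])

```text
clock: 5.9
ee_pos: [0.5405, 0.0506, 0.1056]
eef_rot: [-163.9, 33.3, -178.4]
force: [7.0, 7.0, -3.0]
width: 0.0233
finger_force: 45.1
```

Run:
```python
from h import *
st=get_state();print(st['ee_pos'],st['eef_rot'],st['joint_positions'],st['force'],st['torque'],st['width'],st['finger_force'])
plan([(g,.24) for g in(.16,.12,.08,.05,.03,.01,0,-.01)],.20,.24,st=st)
p,d=capture("side");cv2.imwrite("pics/s3.png",cv2.resize(p[130:280,210:410],(800,600))[:,:,::-1])
```

```text
[0.54046873 0.05057592 0.10559241] [-163.88070908   33.28232427 -178.36543437] [  8.97494689  -0.1733361  129.18342396 -47.21005834  27.84071014
 -39.78320267] [ 6.96881098  7.04993855 -2.95563161] [ 1.23161558 -0.20757013  0.98966145] 0.023263803683332418 45.069472789764404
0.16 0.24 [-3.6, -2.4, 3.2] [-0.022, -0.009, -0.032]
0.12 0.24 [-7.3, -4.7, 6.3] [-0.044, -0.019, -0.064]
0.08 0.24 [-11.1, -6.7, 9.5] [-0.066, -0.028, -0.096]
0.05 0.24 [-14.0, -8.2, 11.9] [-0.082, -0.035, -0.12]
0.03 0.24 [-15.9, -9.0, 13.5] [-0.093, -0.039, -0.137]
0.01 0.24 [-17.9, -9.9, 15.1] [-0.104, -0.044, -0.153]
0 0.24 [-18.9, -10.3, 15.9] [-0.11, -0.046, -0.161]
-0.01 0.24 [-19.9, -10.7, 16.7] [-0.115, -0.049, -0.169]
```

View pics/s3.png

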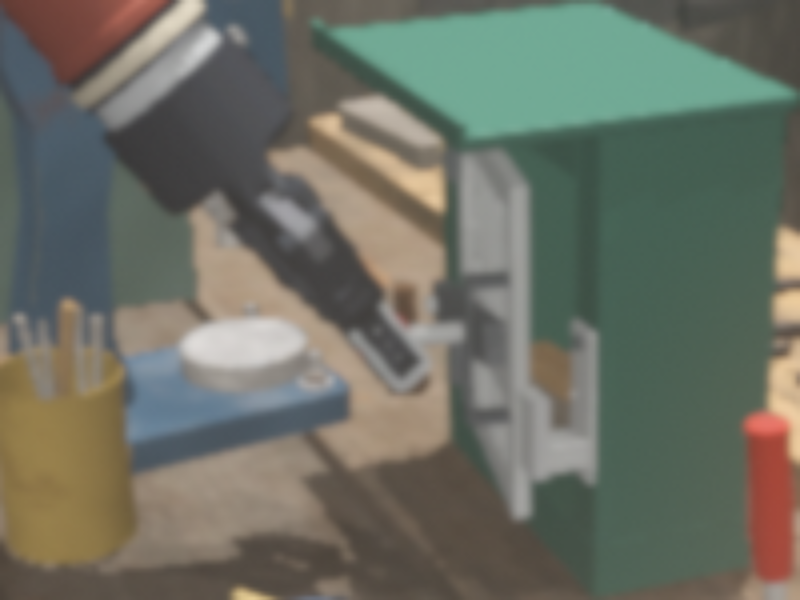

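The gate is about 0.2 rad ajar. The bar's lifted end, at (450,297) in the crop, is well above the horn top at (530,390).

arm_command(steps=[{"xyz": [-3.6, -2.4, 3.2], "dr": [-0.022, -0.009, -0.032], "gripper": 1}, {"xyz": [-7.3, -4.7, 6.3], "dr": [-0.044, -0.019, -0.064], "gripper": 1}, {"xyz": [-11.1, -6.7, 9.5], "dr": [-0.066, -0.028, -0.096], "gripper": 1}, {"xyz": [-14, -8.2, 11.9], "dr": [-0.082, -0.035, -0.12], "gripper": 1}, {"xyz": [-16, -9, 13.5], "dr": [-0.093, -0.039, -0.137], "gripper": 1}, {"xyz": [-18, -10, 15.1], "dr": [-0.104, -0.044, -0.153], "gripper": 1}, {"xyz": [-18, -10, 15.1], "dr": [-0.104, -0.044, -0.153], "gripper": 1}])

```text
clock: 6.65
ee_pos: [0.562, 0.0378, 0.1056]
eef_rot: [-163.8, 33.3, -167.5]
force: [6.1, 10.3, -4.4]
width: 0.0235
finger_force: 45.1
```

Run:
```python
from h import *
st=get_state();print(st['ee_pos'],st['eef_rot'],st['joint_positions'],st['force'],st['torque'],st['width'],st['finger_force'])
plan([(.01,.24),(0,.24),(-.01,.24)]+[(0,l) for l in (.19,.14,.1,.06,.03,0)],.01,.24,st=st)
p,d=capture("side");cv2.imwrite("pics/s4.png",cv2.resize(p[130:280,210:410],(800,600))[:,:,::-1])
```

```text
[0.56199271 0.03783151 0.1055675 ] [-163.82878668   33.28473255 -167.49477397] [  2.34044129  -0.56776667 129.58882592 -34.23318967  18.78091399
 -65.83717011] [ 6.08422579 10.31094989 -4.38567804] [ 1.50748478 -0.30238235  1.14101571] 0.02349464643563128 45.093145966529846
0.01 0.24 [0.0, 0.0, 0.0] [0.0, 0.0, 0.0]
0 0.24 [-0.9, -0.6, 0.8] [-0.005, -0.002, -0.008]
-0.01 0.24 [-1.8, -1.2, 1.6] [-0.011, -0.005, -0.016]
0 0.19 [2.0, 0.4, 4.9] [-0.046, -0.008, 0.021]
0 0.14 [4.7, 1.7, 9.0] [-0.086, -0.014, 0.05]
0 0.1 [6.9, 2.9, 12.3] [-0.118, -0.019, 0.074]
0 0.06 [9.1, 4.3, 15.5] [-0.15, -0.023, 0.097]
0 0.03 [10.6, 5.4, 17.9] [-0.174, -0.027, 0.115]
0 0 [12.2, 6.6, 20.2] [-0.198, -0.03, 0.132]
```

View pics/s4.png

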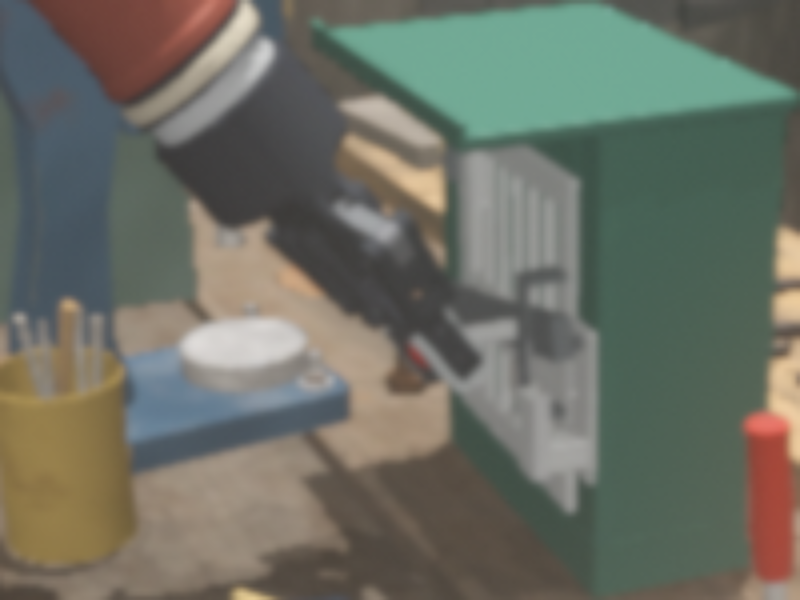

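The gate is practically shut. The bar end, at (560,335) in the crop, is over the notch between horn and post. The wrist (q5) is near its limit, so I lower by pure translation.

Run:
```python
from h import *
st=get_state();c=rot(st['eef_rot']);p0=knob(.01,.24)[0]
for g,l in((-.01,.24),(-.01,.2),(-.01,.16),(-.01,.12),(-.01,.08),(-.01,.05)): row(st['ee_pos']+knob(g,l)[0]-p0,c,st)
```

```text
[-1.7, -1.5, 1.6] [0.0, 0.0, 0.0]
[0.7, -1.4, 4.9] [0.0, 0.0, 0.0]
[3.1, -1.2, 8.3] [0.0, 0.0, 0.0]
[5.5, -0.8, 11.6] [0.0, 0.0, 0.0]
[7.8, -0.2, 15.0] [0.0, 0.0, 0.0]
[9.5, 0.3, 17.5] [0.0, 0.0, 0.0]
```

arm_command(steps=[{"xyz": [-1.7, -1.5, 1.6], "dr": [0, 0, 0], "gripper": 1}, {"xyz": [-1.7, -1.5, 1.6], "dr": [0, 0, 0], "gripper": 1}, {"xyz": [0.7, -1.4, 4.9], "dr": [0, 0, 0], "gripper": 1}, {"xyz": [3.1, -1.2, 8.3], "dr": [0, 0, 0], "gripper": 1}, {"xyz": [5.5, -0.8, 11.6], "dr": [0, 0, 0], "gripper": 1}, {"xyz": [7.8, -0.2, 15], "dr": [0, 0, 0], "gripper": 1}, {"xyz": [7.8, -0.2, 15], "dr": [0, 0, 0], "gripper": 1}])

```text
clock: 7.4
ee_pos: [0.5628, 0.0352, 0.0881]
eef_rot: [-163.9, 33.2, -167.4]
force: [0.8, 14.4, -0.8]
width: 0.0237
finger_force: 44.4
```

Run:
```python
from h import *
st=get_state();print(st['ee_pos'],st['eef_rot'],st['joint_positions'],st['force'],st['torque'],st['width'],st['finger_force'])
p,d=capture("side");cv2.imwrite("pics/s5.png",cv2.resize(p[130:280,210:410],(800,600))[:,:,::-1])
```

```text
[0.56279792 0.03522445 0.088134  ] [-163.91756854   33.20375477 -167.43527834] [  1.86915375   1.73764162 129.79508862 -37.81270334  16.54165989
 -62.42782452] [ 0.77870792 14.39825701 -0.77249336] [2.16568832 0.2562015  1.55583671] 0.023683770945632364 44.38724935054779
```

View pics/s5.png

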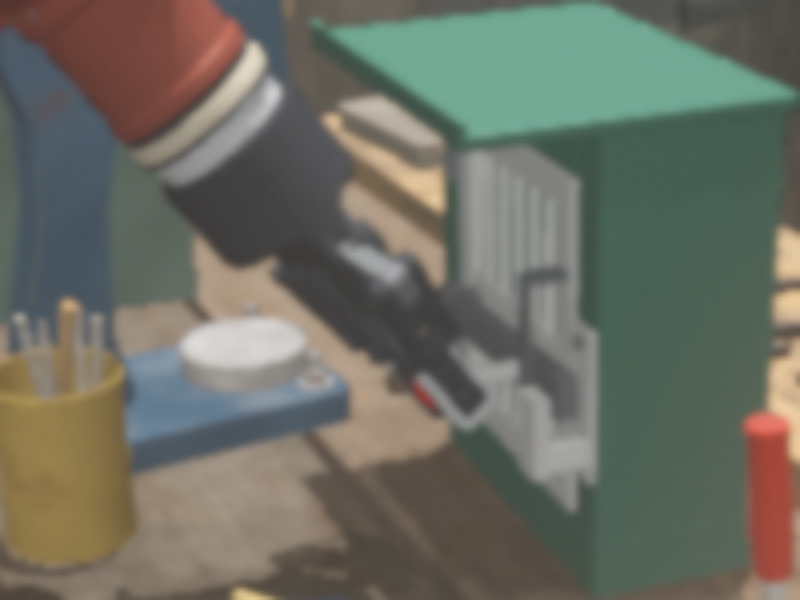

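The bar is behind the horn at (565,385) in the crop, below the horn's top. I release it now.

arm_command(steps=[{"xyz": [0, 0, 0], "dr": [0, 0, 0], "gripper": 0.4}, {"xyz": [0, 0, 0], "dr": [0, 0, 0], "gripper": 0.4}, {"xyz": [0, 0, 0], "dr": [0, 0, 0], "gripper": 0.35}, {"xyz": [0, 0, 0], "dr": [0, 0, 0], "gripper": 0.35}, {"xyz": [0, 0, 0], "dr": [0, 0, 0], "gripper": 0.35}])

```text
clock: 7.95
ee_pos: [0.563, 0.0315, 0.0889]
eef_rot: [-163.6, 32.9, -167.5]
force: [0.5, -0.7, -0.1]
width: 0.0553
finger_force: 0.0
```

Run:
```python
from h import *
st=get_state();print(st['ee_pos'],st['eef_rot'],st['joint_positions'],st['force'],st['torque'],st['width'],st['finger_force'])
p,d=capture("side");cv2.imwrite("pics/s6.png",cv2.resize(p[130:280,210:410],(800,600))[:,:,::-1])
c=rot(st['eef_rot']);print(c.as_matrix())
```

```text
[0.56301585 0.03153483 0.08893673] [-163.56211823   32.92762075 -167.52006476] [  1.66647401   1.71325511 129.64908695 -37.97928494  17.02127561
 -62.47071977] [ 0.54398731 -0.71780974 -0.14724946] [0.08978438 0.26929908 0.012608  ] 0.05533546878044195 0.0
[[-0.81952535 -0.05707999  0.57019301]
 [-0.18138332  0.96970467 -0.16362441]
 [-0.54357914 -0.23751786 -0.80505092]]
```

View pics/s6.png

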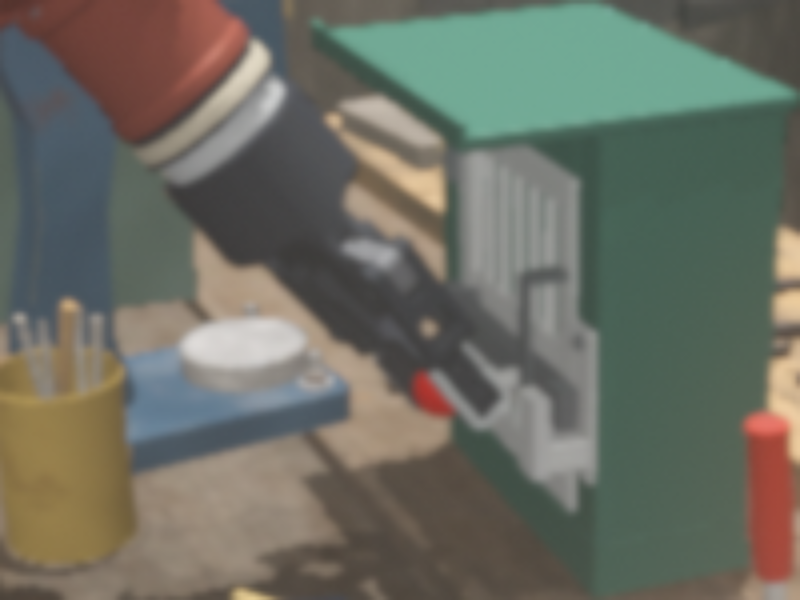

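The knob is free, at about (432,393) in the crop. I back off towards the robot, keeping the ball between the open fingers.

arm_command(steps=[{"xyz": [6, 0, -8], "dr": [0, 0, 0], "gripper": 0.35}, {"xyz": [15, 0, -19], "dr": [0, 0, 0], "gripper": 0.35}, {"xyz": [26, 0, -33], "dr": [0, 0, 0], "gripper": 0.35}, {"xyz": [39, 0, -49], "dr": [0, 0, 0], "gripper": 0.35}, {"xyz": [50, 0, -75], "dr": [0, 0, 0], "gripper": 0.35}, {"xyz": [50, 0, -105], "dr": [0, 0, 0], "gripper": 0.35}, {"xyz": [50, 0, -125], "dr": [0, 0, 0], "gripper": 0.35}, {"xyz": [50, 0, -125], "dr": [0, 0, 0], "gripper": 0.35}])

```text
clock: 8.8
ee_pos: [0.4514, 0.044, 0.1653]
eef_rot: [-163.5, 33.3, -167.4]
force: [0.2, 0.4, 0.7]
width: 0.0556
finger_force: 0.0
```

Run:
```python
from h import *
st=get_state();print(st['ee_pos'],st['joint_positions'],st['force'],st['clock'])
p,d=capture("side");cv2.imwrite("pics/s7.png",cv2.resize(p[130:280,210:410],(800,600))[:,:,::-1])
print(ball("side",p,d,(295,205,345,255)),knob(0,0)[0],knob(.02,0)[0],knob(0,.05)[0])
```

```text
[0.45144348 0.04395306 0.16527815] [  4.74908775 -25.20932969 140.80402023 -23.47894638  31.60320358
 -76.41267515] [0.21290077 0.39044132 0.72953544] 8.8
(array([0.55122981, 0.03784505, 0.10057362]), np.int64(106)) [0.552081   0.03716449 0.1       ] [0.54966601 0.03854507 0.1       ] [0.55208812 0.03729302 0.10514785]
```

View pics/s7.png

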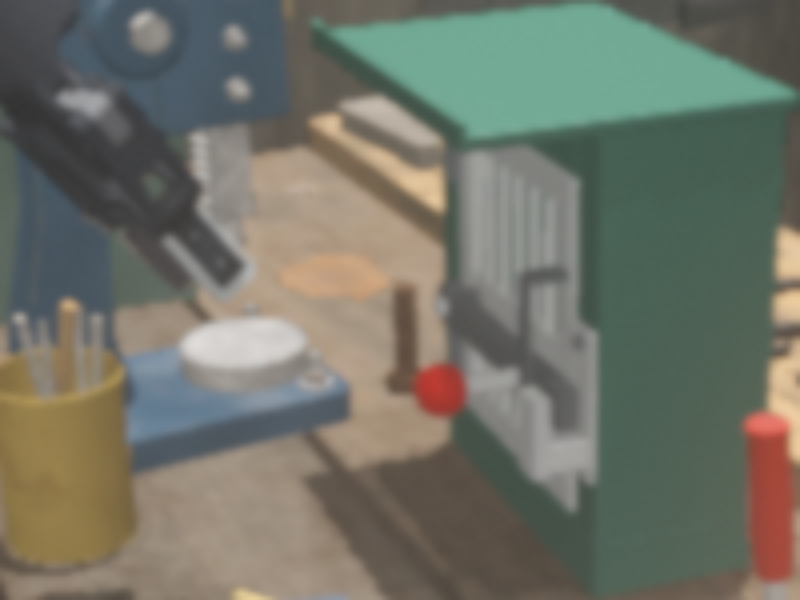

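The knob is at (0.551, 0.038, 0.1006), within about 1 mm of the shut and level position. The bar lies in the notch, the bystanders stand where they were, and the gripper is clear.

```bash
python3 -c "
from rig import *
print(finish_job())"
```

```text
the job is handed in; nothing more can be done
None
```

The gate is shut with its latch bar level in the keeper's notch; the gripper is clear, no bystander was seen to move, and I handed the job in at about 9 s of the 35 s allowed.

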